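Fit the snap ring that holds the cyclone's clamp flange

ROBOT

A 7-joint arm with a two-finger parallel gripper is mounted at the origin on the work surface. World frame = base frame: x ahead of the robot, y to its left, z up, the work surface at z = 0. Lengths are in mm, angles in degrees, forces in N, time in s.
With the tool pointing down it reaches from about 400 to 875 mm from the base axis. Payload 4.4 kg.
Tool frame: the origin (TCP) lies at the centre of the arm's flange, where the gripper is bolted on; the fingertips stand 173 mm ahead of it and the grasp point (between the pads) lies 155 mm ahead of it (robot.grip_point_offset is the distance from the TCP to the grasp point, in mm); z points along the fingers, y is the line along which they close (so a half turn about z gives the same grasp; the last joint's range is limited). The gripper opens to 85 mm and grips with 20 to 120 N. Pads are 22 mm wide; open, the fingers measure 114 mm over their backs; the gripper's body (76 mm by 85 mm) begins 54 mm behind the grasp point. The pads swing forward as they close: fully open they stand 13 mm farther back than shut.
Start: joints at [-67.139, 36.005, 2.206, 86.941, -1.547, 57.084, -1.146], TCP at [291.343, 581.063, 404.713] pointing down, gripper open.
Joint ranges: [-175.42, 175.42], [-21.48, 121.26], [-71.46, 75.88], [10.55, 141.38], [-63.04, 243.04], [13.31, 113.54], [-168.57, 168.57]. Speed limits (degrees/s): [147.25, 147.25, 180, 180, 180, 180, 180].

INTERFACE

Orientations are given as [roll, pitch, yaw] about the fixed x, y, z axes, in that order (R = Rz(yaw) Ry(pitch) Rx(roll)).
In Python, from station import robot gives the robot as it stands. The module is installed in compiled form; this text tells all that it offers.
- The arm moves only by the tool play_rows, never from a script. Its argument "deltas" is a list of rows, each an object of numbers: "dx", "dy", "dz": the shift along the world's x, y, z each as a share of 40 cm, from -1 to 1; "rx", "ry", "rz": the turn, a rotation vector about the world's x, y, z each as a share of 120 degrees, from -1 to 1; "fingers": the gripper command: -1 is fully open, 1 is shut, values between are in proportion. A call has 1 to 12 rows; each row shifts and turns the commanded pose from where the row before left it; what a row does not reach is not made up. A row lasts 1/8 s, in which the tool goes at most 62.5 mm and 10.7 degrees, less where a joint would pass 70% of its speed; a pose out of reach is approached as far as the arm can. A call with a number of a shift or a turn outside -1 to 1 is refused whole. A call with a gripper value outside its range is refused whole. The fingers move at their own pace and stop on an object; the grip force is fixed at half the most. Time passes only in rows, so rows that do not move let the fingers close. It gives the time, the measured TCP pose, the force, the opening and the grip force at its end, in the units of the state.
- robot.state(): the state, without advancing time (a new reading comes with each control period).
- robot.get_image(name): name is "scene" or "top" or "wrist"; returns the picture (400x640x3 uint8, blue, green, red); there is no depth.
- robot.camera_info(name): a dict with "fx", "fy", "cx", "cy" (pixels), "origin" and "rotation" of the camera in the world. Camera axes: x right, y down, z forward; pixel columns grow to the right and rows downward; lengths in mm; the calibration is good to about 2 mm. A picture is of the moment at which its call begins: read the wrist's pose just before it. camera_info takes no time and is no camera call; for the wrist camera it gives the pose at the moment of the call.
- robot.sign_off(): hands the job in; it is judged then, once.
The state is a dict: "clock": time; "q": joint angles; "dq": joint speeds; "joint_efforts": joint torques, N m; "eef_pos": TCP position; "tcp_rot": TCP orientation; "contact_force": force on the tool from outside, world axes, zero at the start; "ft_torque": the same for the moment, N m; "grip_width": finger opening in mm; "gripper_force": force on a finger pad.
Only numpy, scipy, OpenCV 4.12 (cv2) and the standard library are available. Lean on these libraries where they do the work, as an engineer would, in place of code of your own. Each camera call takes 0.05 s, during which the arm holds its last target. There are 200 camera calls.

TASK

The small cyclone stands upside down in its cradle with its sprung clamp flange loose on the neck. Pinch the two upright eyes of the steel snap ring so that it spreads, lower it over the neck, gently push the flange down with it until it meets its stop (well under 15 N), then let the ring contract into the groove, so that it lies flat and closed on the flange and keeps it down. Take the hand away without shoving the cyclone, and leave the other things on the bench where they are.

Things in the scene. Friction and masses are not known exactly. Their poses are not given: they have to be found in the camera images.
- snap_ring: steel snap ring lying flat, 70 g: two sprung halves on a knuckle, band 6 mm high, 5 wide, bore 34 mm relaxed; the free ends cross and end in two upright eyes, 9 mm across, 34 high. As they cross, pinching the eyes SPREADS the bore. Origin: centre of the relaxed bore, underside; z up; knuckle at -x; eyes at +x. Body = the half on its +y side, which turns about the knuckle by half the spread
- ring_knuckle (a point): axis of the ring's knuckle (8.4 mm across), at the underside. The middle of the bore lies 30 mm from it (31 when spread), on the line to the midpoint of the two eyes; that midpoint is 72 mm from the knuckle relaxed, 76 mm fully spread
- ring_eye_a (a point): axis of one upright eye, 22 mm above the ring's underside
- ring_eye_b (a point): axis of the other eye, 22 mm above the ring's underside. The two eyes measure 59 mm over their outsides relaxed (centres 50 mm apart), about 20 mm fully spread
- snap_half (a joint): spread of the ring in rad: 0 relaxed, 0.52 fully spread (firm stop). 4 N at each eye starts it, 10 N holds it fully spread; grip with 40 to 60 N to the stop so that it stays level in the hand. Clears the neck above 0.36 (at 0.52 by 2.5 mm all round); about 0.2 to 0.3 when it clasps the neck outside the groove, 0 to 0.04 in the groove
- cradle: white round foot, 150 mm across, 12 thick, with a collar (124 across, to 50 high), fixed; origin on its axis at bench height. In it a steel cone, narrow end up, ending in an upright neck on that axis, 40 mm across, top bevelled. Groove 34.6 across, 8 high. The cone sits at an unmeasured depth: the groove's lower edge is 111 to 139 mm above the bench, the neck's top 26 mm above that edge
- cradle_top (a point): the cradle's axis, 50 mm above the bench. Above it, round the neck, an aluminium flange: disc 76 mm across, 6 thick, pushed up by a spring. At rest its top is 10 mm above the groove's lower edge and covers the groove; 10 mm down it meets a hard stop, its top level with that edge, so a ring pressed on it lies at the groove. 1 N starts it, 2 N holds it at the stop, where the force rises steeply
- jar: closed glass jar, 60 mm across, 85 mm high, bystander; origin under its centre
- weight: 100 g steel weight, 24 mm across, 37 mm high, bystander; origin under its centre
- gasket: plain white plastic ring, 54 mm across, 6 mm high, not the snap ring, bystander; origin under its centre
- balance: white laboratory balance, 190 x 165 mm, pan at 67 mm height, bystander fixed to the bench; origin under its centre
- driver: screwdriver lying on the bench, 170 mm long, black handle, bystander
- brush: flat brush lying on the bench, 160 mm long, wooden handle, bystander
Mind the look-alikes: they are no part of the job. What is shaped like the cradle but green is not meant. What is shaped like the snap_ring but black is not meant.

How it is judged:
By the outcome, as a careful person would: the job done as asked, in the order asked, and still so for the second after the job is handed in, with the robot touching nothing.
It also fails if it takes over 45 s, if anything falls off the work surface, if the arm or the gripper's body presses on something with over 40 N, if the wrist force passes 120 N, or if a joint passes its speed limit or range.

## Working session

There is one attempt and no reset: what is moved stays moved. The work goes in short steps, Python scripts to look and compute and a tool call to move; the robot and the scene stay as the last step left them, time stands still between calls to the robot, and variables do not carry over. Pictures are saved under pics/ and viewed, at most 10 in all, crops included, and the job is handed in when it is done.

Besides the shell and the picture viewer there is one more tool, called after "Call:" as name([rows], argument=value, ...), one row to a line, values as JSON. play_rows: Moves the arm, as the interface text tells. Its arguments: {"type":"object","properties":{"deltas":{"type":"array","items":{"type":"object","properties":{"dx":{"type":"number"},"dy":{"type":"number"},"dz":{"type":"number"},"rx":{"type":"number"},"ry":{"type":"number"},"rz":{"type":"number"},"fingers":{"type":"number"}}}}},"required":["deltas"]}

```bash
mkdir -p pics
cat > h.py <<'E'
import numpy as np,cv2
from station import robot
def ray(c,u,v):
    R=np.array(c["rotation"]);d=R@np.array([(u-c["cx"])/c["fx"],(v-c["cy"])/c["fy"],1]);return np.array(c["origin"]),d
def onz(c,u,v,z):
    o,d=ray(c,u,v);return o+d*(z-o[2])/d[2]
def proj(c,p):
    q=np.array(c["rotation"]).T@(np.array(p,float)-np.array(c["origin"]));return [c["fx"]*q[0]/q[2]+c["cx"],c["fy"]*q[1]/q[2]+c["cy"]]
def tri(rs):
    A=0;b=0
    for o,d in rs:
        d=d/np.linalg.norm(d);M=np.eye(3)-np.outer(d,d);A=A+M;b=b+M@o
    return np.linalg.solve(A,b)
E
python3 - <<'E'
from h import *
s=robot.state();print(s)
ims=[]
for n in("scene","top"):
    c=robot.camera_info(n);im=robot.get_image(n);cv2.imwrite(f"pics/{n}0.png",im);print(n,c)
E
```

```text
{'clock': 0.0, 'q': array([-67.13965286,  36.05823457,   2.20058206,  86.99395163,
        -1.55001059,  57.08298191,  -1.14576653]), 'dq': array([-0.0110415 , -0.01446769,  0.01363364,  0.00736165,  0.04031685,
       -0.01575051, -0.0304198 ]), 'joint_efforts': array([ 8.49474454e-04, -5.63387740e+01,  1.22636128e+00, -1.93437606e+01,
        1.09947912e-02,  1.03750298e-02,  9.76037342e-06]), 'eef_pos': array([291.17378377, 580.82136628, 403.80726797]), 'tcp_rot': array([-1.79894390e+02, -2.38752781e-03,  1.53369741e+02]), 'contact_force': array([-0.56025414,  0.2991739 , -0.70427965]), 'ft_torque': array([-0.01635807, -0.01013284,  0.01298658]), 'gripper_force': 0.0, 'grip_width': 85.56571603816217}
scene {'fx': 366.2858441937527, 'fy': 366.2858441937527, 'cx': 327.3904223377788, 'cy': 192.75365851669656, 'origin': array([1247.73058947,   38.47618942,  519.50872688]), 'rotation': array([-122.15081394,   -1.09027501,   92.32688458])}
top {'fx': 362.01919473962533, 'fy': 362.01919473962533, 'cx': 321.4731428661561, 'cy': 202.5249055602945, 'origin': array([329.75150974,  31.7017484 , 980.53569761]), 'rotation': array([-166.09388703,   -0.18942186,  -91.43425889])}
```

View pics/top0.png

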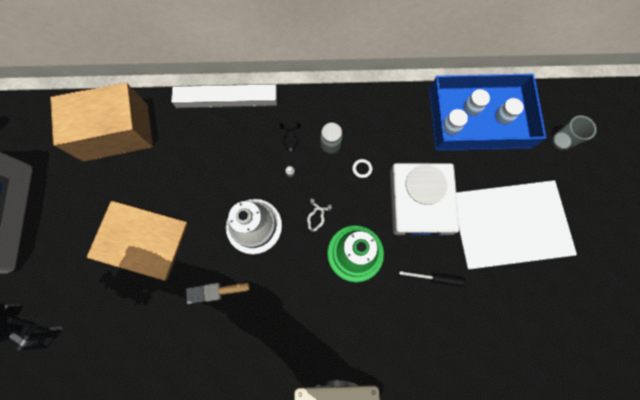

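View pics/scene0.png

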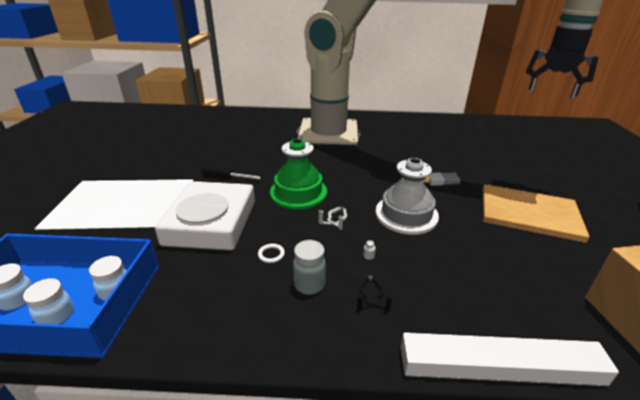

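Top view: the steel ring is at (318,214), with a black look-alike at (290,135) and the plain white gasket at (362,168). The white cradle is at (253,225) and the green look-alike at (356,253). The steel ring and the white cradle fit the description. I'll confirm in an enlarged crop.

```bash
sed -i 's/^import numpy.*/import numpy as np,cv2\nfrom scipy.spatial.transform import Rotation as Ro/; s/R=np.array(c\["rotation"\])/R=Ro.from_euler("xyz",c["rotation"],degrees=True).as_matrix()/; s/np.array(c\["rotation"\]).T@/Ro.from_euler("xyz",c["rotation"],degrees=True).as_matrix().T@/' h.py
python3 - <<'E'
from h import *
c=robot.camera_info("top");np.set_printoptions(precision=1,suppress=True)
for n,u,v,z in[("ring",318,214,5),("eyes",321,203,20),("cradle",253,226,12),("weight",290,171,20),("neck",246,216,145),("jar",331,137,60)]:print(n,onz(c,u,v,z))
t=cv2.imread("pics/top0.png")[180:270,210:350];s=cv2.imread("pics/scene0.png")[140:240,310:460]
a=cv2.resize(t,(780,501),interpolation=3)
b=cv2.resize(s,(450,300),interpolation=3)
cv2.imwrite("pics/crop.png",a);cv2.imwrite("pics/crop2.png",b)
print(robot.camera_info("wrist"))
E
```

```text
ring [538.8  32.8   5. ]
eyes [566.1  23.9  20. ]
cradle [508.4 209.7  12. ]
weight [660.2 108.2  20. ]
neck [508.1 202.2 145. ]
jar [742.   -7.8  60. ]
{'fx': 275.9148531268713, 'fy': 275.9148531268713, 'cx': 312.9604946118877, 'cy': 201.24229180625096, 'origin': array([215.4, 619.8, 373.5]), 'rotation': array([160.8,   0. ,  63.3])}
```

View pics/crop.png

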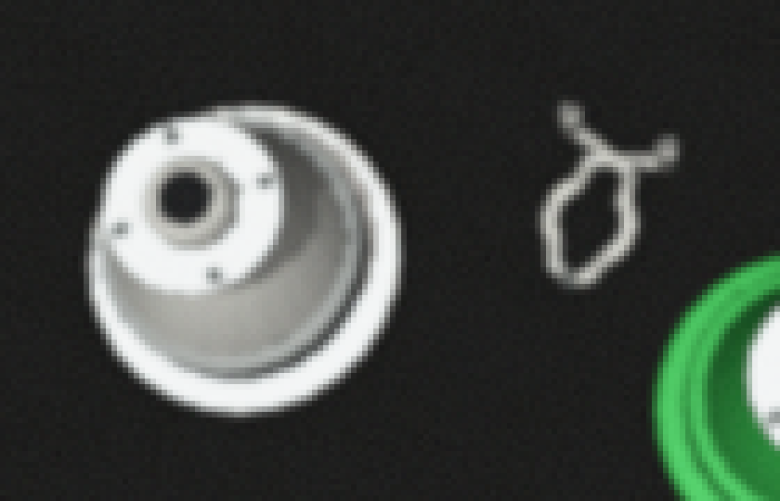

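The crop confirms the steel ring: crossed eyes at the top, image (312,201) and (330,207), with the knuckle at (313,230). The flange and neck stand on the white cradle.

Run:
```python
from h import *
np.set_printoptions(precision=1,suppress=True)
c=robot.camera_info("top")
k=onz(c,210+575/780*140,180+280/501*90,3);a=onz(c,210+568/780*140,180+115/501*90,30);b=onz(c,210+668/780*140,180+152/501*90,30)
m=(a+b)/2;print(k,a,b,m,"len",np.linalg.norm((m-k)[:2]),"eyes",np.linalg.norm(a-b),"heading",np.degrees(np.arctan2(*(m-k)[1::-1])), np.degrees(np.arctan2(*(a-b)[1::-1])))
print("green foot",[onz(c,u,v,12) for u,v in((328,253),(356,281),(384,253))])
```

```text
[494.1  46.9   3. ] [570.8  48.3  30. ] [551.1   0.3  30. ] [560.9  24.3  30. ] len 70.57980932144544 eyes 51.89745093150723 heading -18.693512279210744 67.74590810246673
green foot [array([430.5,   8.6,  12. ]), array([355.7, -62.5,  12. ]), array([ 426.8, -140.7,   12. ])]
```

Call:
play_rows([
  {"dx": 0.06, "dy": -0.12, "dz": -0.016, "rz": 0.005, "fingers": -1},
  {"dx": 0.06, "dy": -0.12, "dz": -0.016, "rz": 0.005, "fingers": -1},
  {"dx": 0.06, "dy": -0.12, "dz": -0.016, "rz": 0.005, "fingers": -1},
  {"dx": 0.06, "dy": -0.12, "dz": -0.016, "rz": 0.005, "fingers": -1},
  {"dx": 0.06, "dy": -0.12, "dz": -0.016, "rz": 0.005, "fingers": -1},
  {"dx": 0.06, "dy": -0.12, "dz": -0.016, "rz": 0.005, "fingers": -1},
  {"dx": 0.06, "dy": -0.12, "dz": -0.016, "rz": 0.005, "fingers": -1},
  {"dx": 0.06, "dy": -0.12, "dz": -0.016, "rz": 0.005, "fingers": -1},
  {"dx": 0.06, "dy": -0.12, "dz": -0.016, "rz": 0.005, "fingers": -1},
  {"dx": 0.06, "dy": -0.12, "dz": -0.016, "rz": 0.01, "fingers": -1},
  {"fingers": -1},
  {"fingers": -1},
])

```text
$.deltas[0]: bad value
```

```bash
cat > snap.py <<'E'
import sys,pickle
from h import *
n=sys.argv[1];s=robot.state();c=robot.camera_info("wrist");im=robot.get_image("wrist")
cv2.imwrite(f"pics/{n}.png",im);pickle.dump(c,open(f"{n}.pkl","wb"))
print(s["clock"],s["eef_pos"],s["tcp_rot"],s["contact_force"],s["grip_width"],s["gripper_force"])
E
python3 snap.py w1
```

```text
0.1 [291.19522065 580.81055416 403.87811901] [-1.79898992e+02 -5.06115546e-04  1.53367503e+02] [0.1202404 0.051831  0.0266766] 85.17687920096067 0.0
```

View pics/w1.png

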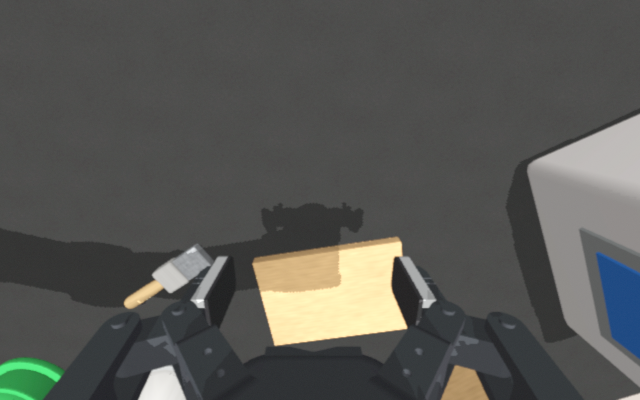

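The call was refused, so the picture only shows the start view: brush at (180,270) and wooden board at (330,290). I'll send full rows with every field.

Call:
play_rows([
  {"dx": 0.06, "dy": -0.12, "dz": -0.016, "rx": 0, "ry": 0, "rz": 0.005, "fingers": -1},
  {"dx": 0.06, "dy": -0.12, "dz": -0.016, "rx": 0, "ry": 0, "rz": 0.005, "fingers": -1},
  {"dx": 0.06, "dy": -0.12, "dz": -0.016, "rx": 0, "ry": 0, "rz": 0.005, "fingers": -1},
  {"dx": 0.06, "dy": -0.12, "dz": -0.016, "rx": 0, "ry": 0, "rz": 0.005, "fingers": -1},
  {"dx": 0.06, "dy": -0.12, "dz": -0.016, "rx": 0, "ry": 0, "rz": 0.005, "fingers": -1},
  {"dx": 0.06, "dy": -0.12, "dz": -0.016, "rx": 0, "ry": 0, "rz": 0.005, "fingers": -1},
  {"dx": 0.06, "dy": -0.12, "dz": -0.016, "rx": 0, "ry": 0, "rz": 0.005, "fingers": -1},
  {"dx": 0.06, "dy": -0.12, "dz": -0.016, "rx": 0, "ry": 0, "rz": 0.005, "fingers": -1},
  {"dx": 0.06, "dy": -0.12, "dz": -0.016, "rx": 0, "ry": 0, "rz": 0.005, "fingers": -1},
  {"dx": 0.06, "dy": -0.12, "dz": -0.016, "rx": 0, "ry": 0, "rz": 0.01, "fingers": -1},
  {"dx": 0, "dy": 0, "dz": 0, "rx": 0, "ry": 0, "rz": 0, "fingers": -1},
  {"dx": 0, "dy": 0, "dz": 0, "rx": 0, "ry": 0, "rz": 0, "fingers": -1},
])

```text
clock: 1.65
eef_pos: [531.1, 101.3, 340.5]
tcp_rot: [180.0, -0.1, 159.9]
contact_force: [-0.3, 1.2, -0.0]
grip_width: 85.4
gripper_force: 0.0
```

```bash
python3 snap.py w2
python3 - <<'E'
from h import *
import pickle
c=pickle.load(open("w2.pkl","rb"))
for p in([494,47,3],[571,48,30],[551,0,30],[508,203,150]):print(proj(c,p))
E
```

```text
1.65 [531.11442264 101.32767806 340.46831709] [ 1.79986728e+02 -5.85357154e-02  1.59947486e+02] [-0.27310435  1.21403469 -0.0301678 ] 85.43741898998883 0.0
[np.float64(255.60933001296593), np.float64(170.04608430823882)]
[np.float64(279.5879777701839), np.float64(238.05042219776294)]
[np.float64(233.27399299618946), np.float64(236.23077445580972)]
[np.float64(461.3016788125997), np.float64(157.48913943918316)]
```

View pics/w2.png

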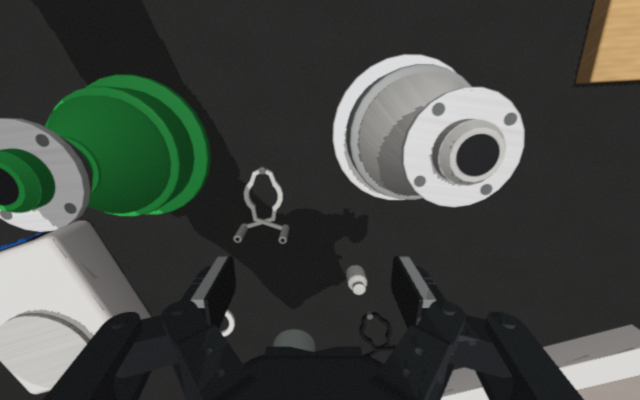

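Wrist view: steel ring with knuckle (262,171) and eye tops at about (237,240) and (283,241); white cradle's neck bore at (477,154), flange centre about (464,148). Green cradle at left and black ring at (376,328) are not meant.

Run:
```python
from h import *
import pickle
np.set_printoptions(precision=1,suppress=True)
c=pickle.load(open("w2.pkl","rb"));t=robot.camera_info("top")
im=cv2.imread("pics/w2.png");g=cv2.cvtColor(im,6)
def blob(g,thr,box,inv):
    x0,y0,x1,y1=box;m=((g[y0:y1,x0:x1]<thr) if inv else (g[y0:y1,x0:x1]>thr)).astype(np.uint8)
    cs=cv2.findContours(m,0,2)[0];k=max(cs,key=cv2.contourArea);e=cv2.fitEllipse(k);return (e[0][0]+x0,e[0][1]+y0),e[1]
h=blob(g,60,(450,125,505,185),1);print("hole w",h)
tg=cv2.cvtColor(cv2.imread("pics/top0.png"),6)
ht=blob(tg,80,(232,205,254,226),1);print("hole t",ht)
p=tri([ray(c,*h[0]),ray(t,*ht[0])]);print("neck top",p,proj(c,p),proj(t,p))
A=[(237,240),(283,241),(262,171)]
T=[(330,207.3),(312,200.6),(313.2,230.3)]
for a,b in zip(A,T):
    p=tri([ray(c,*a),ray(t,*b)]);print(p,np.hypot(*(np.array(proj(c,p))-a)),onz(c,*a,33),onz(c,*a,5))
cv2.imwrite("pics/w2c.png",cv2.resize(im[155:260,210:320],(770,735),interpolation=3)[:600])
cv2.imwrite("pics/w2c.png",cv2.resize(im[155:260,210:320],(572,546),interpolation=3))
```

```text
hole w ((477.3385257720947, 154.5706024169922), (36.23129653930664, 43.7191276550293))
hole t ((242.70666027069092, 214.93739700317383), (7.457359790802002, 8.147627830505371))
neck top [507.2 207.5 158.3] [np.float64(476.9655951772196), np.float64(156.05448128347726)] [np.float64(242.54788106032154), np.float64(215.25380908114664)]
[554.2   0.9  29.1] 2.5616091643221837 [555.6   3.3  33. ] [566.1  -9.6   5. ]
[572.8  49.5  31.3] 2.2441997738629236 [574.4  51.1  33. ] [586.8  43.    5. ]
[499.7  47.2 -21.7] 1.2141377001583158 [493.  61.  33.] [497.2  53.9   5. ]
```

View pics/w2c.png

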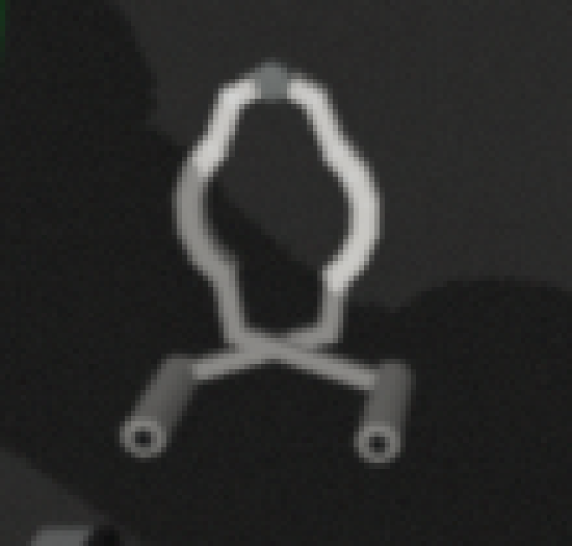

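Crop shows the steel ring clearly: eye tops at image (237.5,239) and (282.5,240), knuckle at (262,170). I'll go above it and look from close by.

Call:
play_rows([
  {"dx": 0.028, "dy": -0.06, "dz": -0.06, "rx": 0, "ry": 0, "rz": -0.0125, "fingers": -1},
  {"dx": 0.028, "dy": -0.06, "dz": -0.06, "rx": 0, "ry": 0, "rz": 0, "fingers": -1},
  {"dx": 0.028, "dy": -0.065, "dz": -0.06, "rx": 0, "ry": 0, "rz": 0, "fingers": -1},
  {"dx": 0, "dy": 0, "dz": 0, "rx": 0, "ry": 0, "rz": 0, "fingers": -1},
  {"dx": 0, "dy": 0, "dz": 0, "rx": 0, "ry": 0, "rz": 0, "fingers": -1},
])

```text
clock: 2.33
eef_pos: [564.7, 29.1, 269.0]
tcp_rot: [179.9, -0.0, 158.6]
contact_force: [0.2, -1.1, 0.4]
grip_width: 85.8
gripper_force: 0.0
```

```bash
python3 snap.py w3
python3 - <<'E'
from h import *
im=cv2.imread("pics/w3.png");im=im[100:400,160:470]
cv2.imwrite("pics/w3c.png",cv2.resize(im,(620,600),interpolation=3))
E
```

```text
2.325 [564.73192541  29.13099282 269.04082239] [ 1.79929739e+02 -2.74436397e-02  1.58615517e+02] [ 0.18332084 -1.06915193  0.43371248] 85.75865697891741 0.0
```

View pics/w3c.png

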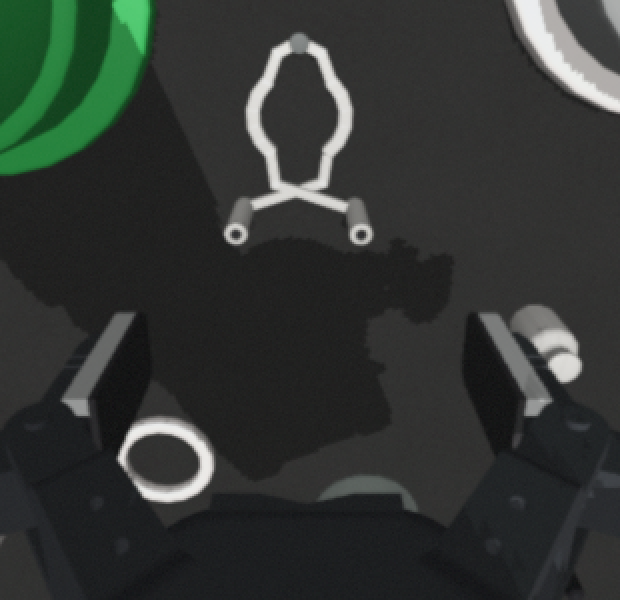

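Ring centred in view: eye tops at image (277.5,217) and (340.5,217), knuckle (309.5,121.5). No bystander is within the finger sweep.

Run:
```python
from h import *
import pickle
np.set_printoptions(precision=1,suppress=True)
c=pickle.load(open("w2.pkl","rb"));d=pickle.load(open("w3.pkl","rb"))
P=[];Q=[]
for a,b,z in[((237.5,239),(277.5,217),34),((282.5,240),(340.5,217),34),((262.3,170.4),(309.5,121.5),6)]:
    p=tri([ray(c,*a),ray(d,*b)]);q=onz(d,*b,z);print(p,q,onz(c,*a,z));P.append(p);Q.append(q)
m=(Q[0]+Q[1])/2;v=(m-Q[2])[:2];w=(Q[1]-Q[0])[:2]
print("mid",m,(P[0]+P[1])/2,"len",np.hypot(*v),"head",np.degrees(np.arctan2(v[1],v[0])),"eyes",np.hypot(*w),np.degrees(np.arctan2(w[1],w[0]))-90)
```

```text
[555.3   3.4  30.9] [554.1   4.2  34. ] [554.3   4.8  34. ]
[572.8  51.2  33.5] [572.6  51.2  34. ] [572.6  51.3  34. ]
[496.5  54.5   5.3] [496.3  54.4   6. ] [496.5  54.7   6. ]
mid [563.3  27.7  34. ] [564.   27.3  32.2] len 72.13103202005183 head -21.75091474553911 eyes 50.472929896657405 -21.468198260405757
```

Call:
play_rows([
  {"dx": 0.002, "dy": -0.0055, "dz": -0.08, "rx": 0, "ry": 0, "rz": -0.0015, "fingers": -1},
  {"dx": 0, "dy": 0, "dz": -0.08, "rx": 0, "ry": 0, "rz": 0, "fingers": -1},
  {"dx": 0, "dy": 0, "dz": -0.05, "rx": 0, "ry": 0, "rz": 0, "fingers": -1},
  {"dx": 0, "dy": 0, "dz": -0.018, "rx": 0, "ry": 0, "rz": 0, "fingers": -1},
  {"dx": 0, "dy": 0, "dz": 0, "rx": 0, "ry": 0, "rz": 0, "fingers": -1},
  {"dx": 0, "dy": 0, "dz": 0, "rx": 0, "ry": 0, "rz": 0, "fingers": -1},
])

```text
clock: 3.12
eef_pos: [566.2, 25.3, 178.6]
tcp_rot: [179.9, 0.1, 158.3]
contact_force: [0.5, -0.7, 0.0]
grip_width: 85.4
gripper_force: 0.0
```

Call:
play_rows([
  {"dx": 0, "dy": 0, "dz": 0, "rx": 0, "ry": 0, "rz": 0, "fingers": 1},
  {"dx": 0, "dy": 0, "dz": 0, "rx": 0, "ry": 0, "rz": 0, "fingers": 1},
  {"dx": 0, "dy": 0, "dz": 0, "rx": 0, "ry": 0, "rz": 0, "fingers": 1},
  {"dx": 0, "dy": 0, "dz": 0, "rx": 0, "ry": 0, "rz": 0, "fingers": 1},
  {"dx": 0, "dy": 0, "dz": 0, "rx": 0, "ry": 0, "rz": 0, "fingers": 1},
  {"dx": 0, "dy": 0, "dz": 0, "rx": 0, "ry": 0, "rz": 0, "fingers": 1},
  {"dx": 0, "dy": 0, "dz": 0, "rx": 0, "ry": 0, "rz": 0, "fingers": 1},
  {"dx": 0, "dy": 0, "dz": 0, "rx": 0, "ry": 0, "rz": 0, "fingers": 1},
])

```text
clock: 4.12
eef_pos: [567.3, 24.5, 179.2]
tcp_rot: [179.9, 0.3, 158.3]
contact_force: [1.3, -0.2, 9.4]
grip_width: 17.1
gripper_force: 58.3
```

Call:
play_rows([
  {"dx": 0, "dy": 0, "dz": 0.03, "rx": 0, "ry": 0, "rz": 0, "fingers": 1},
  {"dx": 0, "dy": 0, "dz": 0.06, "rx": 0, "ry": 0, "rz": 0, "fingers": 1},
  {"dx": 0, "dy": 0, "dz": 0.08, "rx": 0, "ry": 0, "rz": 0, "fingers": 1},
  {"dx": 0, "dy": 0, "dz": 0.08, "rx": 0, "ry": 0, "rz": 0, "fingers": 1},
  {"dx": 0, "dy": 0, "dz": 0.08, "rx": 0, "ry": 0, "rz": 0, "fingers": 1},
  {"dx": 0, "dy": 0, "dz": 0.08, "rx": 0, "ry": 0, "rz": 0, "fingers": 1},
  {"dx": 0, "dy": 0, "dz": 0.06, "rx": 0, "ry": 0, "rz": 0, "fingers": 1},
  {"dx": 0, "dy": 0, "dz": 0.03, "rx": 0, "ry": 0, "rz": 0, "fingers": 1},
  {"dx": 0, "dy": 0, "dz": 0, "rx": 0, "ry": 0, "rz": 0, "fingers": 1},
  {"dx": 0, "dy": 0, "dz": 0, "rx": 0, "ry": 0, "rz": 0, "fingers": 1},
])

```text
clock: 5.38
eef_pos: [565.3, 24.8, 376.5]
tcp_rot: [-179.9, -0.1, 158.3]
contact_force: [-0.7, 0.3, -0.6]
grip_width: 16.8
gripper_force: 58.7
```

```bash
python3 snap.py w4
```

```text
5.375 [565.25988517  24.82303017 376.48324202] [-1.79944991e+02 -1.13497267e-01  1.58289454e+02] [-0.68919905  0.25539031 -0.55058708] 16.795351542776164 58.65034818649292
```

View pics/w4.png

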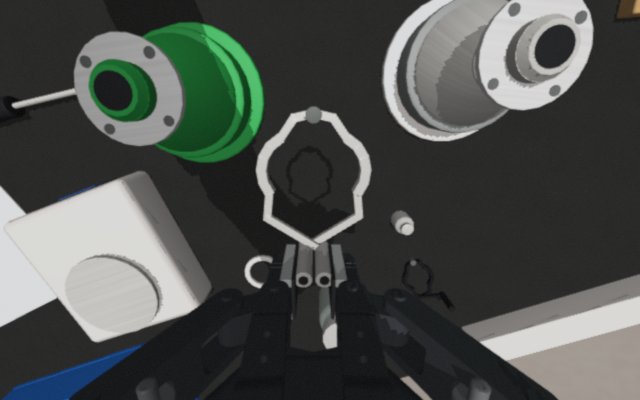

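Ring is held spread: knuckle (314,115), eyes at (302,281) and (324,281), band symmetric. White cradle's bore is at (555,46).

Run:
```python
from h import *
import pickle
np.set_printoptions(precision=1,suppress=True)
c=pickle.load(open("w2.pkl","rb"));d=pickle.load(open("w4.pkl","rb"));t=robot.camera_info("top")
def blob(f,thr,box,inv):
    g=cv2.cvtColor(cv2.imread(f),6);x0,y0,x1,y1=box;s=g[y0:y1,x0:x1];m=((s<thr) if inv else (s>thr)).astype(np.uint8)
    k=max(cv2.findContours(m,0,2)[0],key=cv2.contourArea);k=cv2.convexHull(k);e=cv2.fitEllipse(k);return (e[0][0]+x0,e[0][1]+y0),e[1]
h2=blob("pics/w2.png",60,(450,125,505,185),1);h4=blob("pics/w4.png",60,(528,18,580,75),1);print(h2,h4)
p=tri([ray(c,*h2[0]),ray(d,*h4[0])]);print("neck top",p,np.array(proj(c,p))-h2[0],np.array(proj(d,p))-h4[0])
# flange bolt holes
def holes(f,thr,pts):
    return [blob(f,thr,(x-9,y-9,x+10,y+10),1)[0] for x,y in pts]
A=holes("pics/w2.png",150,[(438,109),(510,119),(487,189),(420,181)]);B=holes("pics/w4.png",150,[(514,10),(581,17),(555,90),(493,84)])
H=[tri([ray(c,*a),ray(d,*b)]) for a,b in zip(A,B)];print(np.array(A),np.array(B));print(np.array(H),np.mean(H,0))
z0=d["origin"][2]
s=robot.state()["eef_pos"];zu=s[2]-178.8
k=onz(d,313.5,115,zu+6);e1=onz(d,302,281,zu+34);e2=onz(d,324,281,zu+34);m=(e1+e2)/2;v=(m-k)[:2];L=np.hypot(*v)
bc=k[:2]+31*v/L
print("kn",k,"mid",m,"L",L,"head",np.degrees(np.arctan2(v[1],v[0])),"bore",bc,"bore-tcp",bc-s[:2],"eyes",np.hypot(*(e1-e2)[:2]))
for pz in(150,155,160,165):print(pz,onz(c,*h2[0],pz),onz(d,*h4[0],pz))
```

```text
((477.3454475402832, 154.56714820861816), (36.806636810302734, 44.379398345947266)) ((554.5767459869385, 46.03436470031738), (34.09621047973633, 46.40155029296875))
neck top [509.8 212.4 149.3] [-0. -0.] [0. 0.]
[[438.  108.9]
 [510.  118.6]
 [485.7 188.9]
 [419.3 180.8]] [[513.9   9.1]
 [580.2  16.9]
 [554.5  90.3]
 [492.7  83.6]]
[[479.4 202.6 133. ]
 [500.3 243.2 132.7]
 [540.7 222.2 133. ]
 [519.8 181.6 133.2]] [510.1 212.4 133. ]
kn [490.4  55.9 203.5] mid [561.5  27.3 231.5] L 76.63326380075027 head -21.925250160778102 bore [519.2  44.3] bore-tcp [-46.1  19.5] eyes 10.75117117561639
150 [509.5 212.1 150. ] [509.7 211.8 150. ]
155 [507.7 209.5 155. ] [509.1 207.9 155. ]
160 [505.9 207.  160. ] [508.5 204.  160. ]
165 [504.1 204.5 165. ] [507.9 200.  165. ]
```

Call:
play_rows([
  {"dx": -0.004, "dy": 0.04, "dz": 0, "rx": 0, "ry": 0, "rz": 0, "fingers": 1},
  {"dx": -0.004, "dy": 0.08, "dz": 0, "rx": 0, "ry": 0, "rz": 0, "fingers": 1},
  {"dx": -0.004, "dy": 0.09, "dz": 0, "rx": 0, "ry": 0, "rz": 0, "fingers": 1},
  {"dx": -0.004, "dy": 0.09, "dz": 0, "rx": 0, "ry": 0, "rz": 0, "fingers": 1},
  {"dx": -0.004, "dy": 0.08, "dz": 0, "rx": 0, "ry": 0, "rz": 0, "fingers": 1},
  {"dx": -0.003, "dy": 0.04, "dz": 0, "rx": 0, "ry": 0, "rz": 0, "fingers": 1},
  {"dx": 0, "dy": 0, "dz": 0, "rx": 0, "ry": 0, "rz": 0, "fingers": 1},
  {"dx": 0, "dy": 0, "dz": 0, "rx": 0, "ry": 0, "rz": 0, "fingers": 1},
])

```text
clock: 6.42
eef_pos: [556.7, 191.3, 377.3]
tcp_rot: [-179.9, 0.0, 158.2]
contact_force: [-0.7, 0.2, -0.9]
grip_width: 16.9
gripper_force: 58.7
```

```bash
python3 snap.py w5; python3 -c "
import cv2
im=cv2.imread('pics/w5.png')[60:320,190:440];cv2.imwrite('pics/w5c.png',cv2.resize(im,(575,598),interpolation=3))"
```

```text
6.425 [556.73637237 191.31160227 377.32216509] [-1.79913926e+02  1.47177268e-02  1.58183221e+02] [-0.6936727   0.19324859 -0.88534604] 16.91079543989343 58.6755645275116
```

View pics/w5c.png

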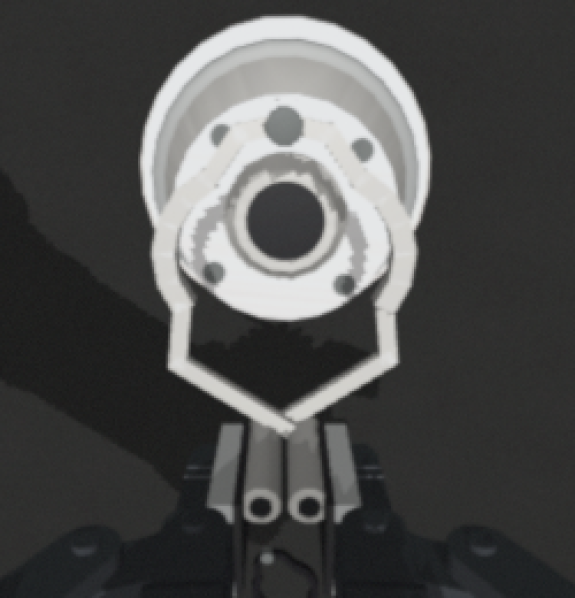

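Ring sits over the neck in view: neck bore at image (314,155), knuckle (313.5,115). I'll compute the correction.

Run:
```python
from h import *
import pickle
np.set_printoptions(precision=1,suppress=True)
c=pickle.load(open("w5.pkl","rb"));c2=pickle.load(open("w2.pkl","rb"));g=cv2.cvtColor(cv2.imread("pics/w5.png"),6)
x0,y0,x1,y1=293,135,336,178;m=(g[y0:y1,x0:x1]<90).astype(np.uint8)
k=max(cv2.findContours(m,0,2)[0],key=cv2.contourArea);e=cv2.fitEllipse(cv2.convexHull(k));h=(e[0][0]+x0,e[0][1]+y0);print(h,e[1])
print("tri with w2",tri([ray(c,*h),ray(c2,477.3,154.6)]));n=onz(c,*h,149.3);print("neck",n)
B=[(190+x/2.3,60+y/2.3) for x,y in((220,135),(362,150),(345,284),(213,272))]
print("flange",np.mean([onz(c,*b,133) for b in B],0))
A=[(438,108.9),(510,118.6),(485.7,188.9),(419.3,180.8)]
# order: match by nearest
Q=[onz(c2,*a,133) for a in A]
T=[]
for b in B:
    p=onz(c,*b,133);i=np.argmin([np.linalg.norm(p-q) for q in Q]);T.append(tri([ray(c,*b),ray(c2,*A[i])]))
print(np.array(T),np.mean(T,0))
s=robot.state()["eef_pos"];zu=s[2]-178.8
kn=onz(c,313.5,114.8,zu+6);e1=onz(c,190+261/2.3,60+508/2.3,zu+34);e2=onz(c,190+310/2.3,60+508/2.3,zu+34);mm=(e1+e2)/2;v=(mm-kn)[:2];L=np.hypot(*v)
bc=kn[:2]+31*v/L;print("L",L,"bore",bc,"corr",n[:2]-bc, "eef",s)
# bore lobes at mid: left/right band outer at crop (152,250),(415,250)
print("band mid",(onz(c,190+152/2.3,60+250/2.3,zu+6)+onz(c,190+415/2.3,60+250/2.3,zu+6))/2)
```

```text
(313.70230293273926, 155.6378116607666) (32.613502502441406, 32.79164505004883)
tri with w2 [509.4 211.6 150.7]
neck [509.8 211.5 149.3]
flange [510.2 211.5 133. ]
[[479.1 201.6 135.4]
 [500.3 242.3 134. ]
 [540.7 221.8 133.6]
 [519.5 181.1 134.7]] [509.9 211.7 134.4]
L 76.4467505940471 bore [511.  210.9] corr [-1.2  0.6] eef [556.8 191.1 377.4]
band mid [507.2 212.2 204.6]
```

Call:
play_rows([
  {"dx": -0.003, "dy": 0.0015, "dz": 0, "rx": 0, "ry": 0, "rz": 0, "fingers": 1},
  {"dx": 0, "dy": 0, "dz": -0.03, "rx": 0, "ry": 0, "rz": 0, "fingers": 1},
  {"dx": 0, "dy": 0, "dz": -0.04, "rx": 0, "ry": 0, "rz": 0, "fingers": 1},
  {"dx": 0, "dy": 0, "dz": -0.025, "rx": 0, "ry": 0, "rz": 0, "fingers": 1},
  {"dx": 0, "dy": 0, "dz": -0.02, "rx": 0, "ry": 0, "rz": 0, "fingers": 1},
  {"dx": 0, "dy": 0, "dz": -0.01, "rx": 0, "ry": 0, "rz": 0, "fingers": 1},
  {"dx": 0, "dy": 0, "dz": 0, "rx": 0, "ry": 0, "rz": 0, "fingers": 1},
  {"dx": 0, "dy": 0, "dz": 0, "rx": 0, "ry": 0, "rz": 0, "fingers": 1},
])

```text
clock: 7.48
eef_pos: [555.5, 193.5, 327.9]
tcp_rot: [180.0, 0.0, 158.3]
contact_force: [1.3, 0.5, -1.9]
grip_width: 16.6
gripper_force: 58.7
```

Run:
```python
from h import *
np.set_printoptions(precision=1,suppress=True)
for i in range(3):
    c=robot.camera_info("wrist");s=robot.state()["eef_pos"];im=robot.get_image("wrist");g=cv2.cvtColor(im,6)
    u,v=proj(c,[509.8,211.5,149.3]);u,v=int(u),int(v);x0,y0,x1,y1=u-30,v-30,u+30,v+30
    m=(g[y0:y1,x0:x1]<90).astype(np.uint8);k=max(cv2.findContours(m,0,2)[0],key=cv2.contourArea);e=cv2.fitEllipse(cv2.convexHull(k));h=(e[0][0]+x0,e[0][1]+y0)
    zu=s[2]-178.8;n=onz(c,*h,149.3);kn=onz(c,313.5,114.8,zu+6);mm=onz(c,314.1,280.9,zu+34);w=(mm-kn)[:2];bc=kn[:2]+31*w/np.hypot(*w)
    print(s,h,e[1],"neck",n,"bore",bc,"corr",n[:2]-bc)
cv2.imwrite("pics/w6.png",im)
```

```text
[555.5 193.5 327.9] (310.5270023345947, 174.2702751159668) (42.6324462890625, 43.502349853515625) neck [509.7 211.6 149.3] bore [509.9 213.3] corr [-0.3 -1.7]
[555.5 193.5 327.9] (310.5028419494629, 174.2389087677002) (42.66542053222656, 43.447425842285156) neck [509.7 211.6 149.3] bore [509.9 213.3] corr [-0.3 -1.7]
[555.5 193.5 327.9] (310.55163764953613, 174.2669792175293) (42.68803787231445, 43.49720001220703) neck [509.7 211.6 149.3] bore [509.9 213.3] corr [-0.2 -1.7]
```

Call:
play_rows([
  {"dx": 0, "dy": -0.0043, "dz": 0, "rx": 0, "ry": 0, "rz": 0, "fingers": 1},
  {"dx": 0, "dy": 0, "dz": 0, "rx": 0, "ry": 0, "rz": 0, "fingers": 1},
  {"dx": 0, "dy": 0, "dz": -0.009, "rx": 0, "ry": 0, "rz": 0, "fingers": 1},
  {"dx": 0, "dy": 0, "dz": -0.009, "rx": 0, "ry": 0, "rz": 0, "fingers": 1},
  {"dx": 0, "dy": 0, "dz": -0.006, "rx": 0, "ry": 0, "rz": 0, "fingers": 1},
  {"dx": 0, "dy": 0, "dz": 0, "rx": 0, "ry": 0, "rz": 0, "fingers": 1},
  {"dx": 0, "dy": 0, "dz": 0, "rx": 0, "ry": 0, "rz": 0, "fingers": 1},
])

```text
clock: 8.5
eef_pos: [555.4, 191.8, 317.9]
tcp_rot: [180.0, -0.0, 158.3]
contact_force: [0.6, 0.7, -1.1]
grip_width: 17.3
gripper_force: 58.7
```

```bash
cat > chk.py <<'E'
from h import *
np.set_printoptions(precision=1,suppress=True)
c=robot.camera_info("wrist");s=robot.state();p=s["eef_pos"];im=robot.get_image("wrist");g=cv2.cvtColor(im,6)
u,v=proj(c,[509.8,211.5,149.3]);u,v=int(u),int(v);x0,y0,x1,y1=u-32,v-32,u+32,v+32
m=(g[y0:y1,x0:x1]<90).astype(np.uint8);k=max(cv2.findContours(m,0,2)[0],key=cv2.contourArea);e=cv2.fitEllipse(cv2.convexHull(k));h=(e[0][0]+x0,e[0][1]+y0)
zu=p[2]-178.8;n=onz(c,*h,149.3);kn=onz(c,313.5,114.8,zu+6);mm=onz(c,314.1,280.9,zu+34);w=(mm-kn)[:2];bc=kn[:2]+31*w/np.hypot(*w)
print(s["clock"],p,s["contact_force"],s["ft_torque"],h,e[1],"neck",n,"bore",bc,"corr",n[:2]-bc,"under",zu)
cv2.imwrite("pics/chk.png",im)
E
python3 chk.py
```

```text
8.5 [555.4 191.8 317.9] [ 0.6  0.7 -1.1] [ 0. -0.  0.] (313.8049850463867, 178.02079391479492) (45.533668518066406, 46.67947006225586) neck [509.7 211.6 149.3] bore [509.7 211.5] corr [0.  0.1] under 139.12063585308886
```

Call:
play_rows([
  {"dx": 0, "dy": 0, "dz": -0.005, "rx": 0, "ry": 0, "rz": 0, "fingers": 1},
  {"dx": 0, "dy": 0, "dz": -0.005, "rx": 0, "ry": 0, "rz": 0, "fingers": 1},
  {"dx": 0, "dy": 0, "dz": -0.005, "rx": 0, "ry": 0, "rz": 0, "fingers": 1},
  {"dx": 0, "dy": 0, "dz": -0.005, "rx": 0, "ry": 0, "rz": 0, "fingers": 1},
  {"dx": 0, "dy": 0, "dz": 0, "rx": 0, "ry": 0, "rz": 0, "fingers": 1},
  {"dx": 0, "dy": 0, "dz": 0, "rx": 0, "ry": 0, "rz": 0, "fingers": 1},
])

```text
clock: 9.3
eef_pos: [555.3, 191.7, 310.0]
tcp_rot: [-180.0, -0.0, 158.3]
contact_force: [-0.0, -0.1, 0.6]
grip_width: 16.7
gripper_force: 58.8
```

Call:
play_rows([
  {"dx": 0, "dy": 0, "dz": -0.003, "rx": 0, "ry": 0, "rz": 0, "fingers": 1},
  {"dx": 0, "dy": 0, "dz": -0.003, "rx": 0, "ry": 0, "rz": 0, "fingers": 1},
  {"dx": 0, "dy": 0, "dz": 0, "rx": 0, "ry": 0, "rz": 0, "fingers": 1},
  {"dx": 0, "dy": 0, "dz": 0, "rx": 0, "ry": 0, "rz": 0, "fingers": 1},
])

```text
clock: 9.8
eef_pos: [555.4, 191.8, 307.6]
tcp_rot: [180.0, 0.0, 158.3]
contact_force: [0.1, -0.2, -0.1]
grip_width: 16.8
gripper_force: 58.8
```

```bash
python3 chk.py
```

```text
9.8 [555.4 191.8 307.6] [ 0.1 -0.2 -0.1] [ 0.1 -0.   0. ] (313.83763885498047, 183.21599197387695) (48.9725227355957, 50.32343292236328) neck [509.6 211.6 149.3] bore [509.7 211.5] corr [-0.1  0.1] under 128.76608891747782
```

Call:
play_rows([
  {"dx": 0, "dy": 0, "dz": -0.003, "rx": 0, "ry": 0, "rz": 0, "fingers": 1},
  {"dx": 0, "dy": 0, "dz": -0.003, "rx": 0, "ry": 0, "rz": 0, "fingers": 1},
  {"dx": 0, "dy": 0, "dz": 0, "rx": 0, "ry": 0, "rz": 0, "fingers": 1},
  {"dx": 0, "dy": 0, "dz": 0, "rx": 0, "ry": 0, "rz": 0, "fingers": 1},
])

```text
clock: 10.35
eef_pos: [555.4, 191.7, 305.1]
tcp_rot: [180.0, 0.0, 158.3]
contact_force: [0.2, -0.7, 0.6]
grip_width: 16.6
gripper_force: 58.8
```

Call:
play_rows([
  {"dx": 0, "dy": 0, "dz": -0.0025, "rx": 0, "ry": 0, "rz": 0, "fingers": 1},
  {"dx": 0, "dy": 0, "dz": 0, "rx": 0, "ry": 0, "rz": 0, "fingers": 1},
  {"dx": 0, "dy": 0, "dz": 0, "rx": 0, "ry": 0, "rz": 0, "fingers": 1},
])

```text
clock: 10.72
eef_pos: [555.4, 191.8, 304.1]
tcp_rot: [180.0, 0.0, 158.3]
contact_force: [-0.3, -0.1, 0.3]
grip_width: 16.5
gripper_force: 58.8
```

Call:
play_rows([
  {"dx": 0, "dy": 0, "dz": -0.002, "rx": 0, "ry": 0, "rz": 0, "fingers": 1},
  {"dx": 0, "dy": 0, "dz": 0, "rx": 0, "ry": 0, "rz": 0, "fingers": 1},
  {"dx": 0, "dy": 0, "dz": 0, "rx": 0, "ry": 0, "rz": 0, "fingers": 1},
])

```text
clock: 11.1
eef_pos: [555.4, 191.7, 303.3]
tcp_rot: [180.0, -0.0, 158.3]
contact_force: [0.2, 0.4, 1.9]
grip_width: 16.9
gripper_force: 58.8
```

Call:
play_rows([
  {"dx": 0, "dy": 0, "dz": -0.002, "rx": 0, "ry": 0, "rz": 0, "fingers": 1},
  {"dx": 0, "dy": 0, "dz": 0, "rx": 0, "ry": 0, "rz": 0, "fingers": 1},
  {"dx": 0, "dy": 0, "dz": 0, "rx": 0, "ry": 0, "rz": 0, "fingers": 1},
])

```text
clock: 11.48
eef_pos: [555.3, 191.8, 302.7]
tcp_rot: [180.0, 0.0, 158.3]
contact_force: [-0.2, -0.7, 3.2]
grip_width: 16.8
gripper_force: 59.0
```

Call:
play_rows([
  {"dx": 0, "dy": 0, "dz": -0.001, "rx": 0, "ry": 0, "rz": 0, "fingers": 1},
  {"dx": 0, "dy": 0, "dz": 0, "rx": 0, "ry": 0, "rz": 0, "fingers": 1},
  {"dx": 0, "dy": 0, "dz": 0, "rx": 0, "ry": 0, "rz": 0, "fingers": 1},
])

```text
clock: 11.85
eef_pos: [555.4, 191.7, 302.5]
tcp_rot: [180.0, 0.0, 158.3]
contact_force: [-1.0, -1.0, 6.1]
grip_width: 16.7
gripper_force: 59.2
```

At the stop: the force rises steeply and the underside is at about 123.7 mm, as measured. The pads swing back as they open, so I'll release in stages with a small descent to follow.

Call:
play_rows([
  {"dx": 0, "dy": 0, "dz": 0, "rx": 0, "ry": 0, "rz": 0, "fingers": 0.48},
  {"dx": 0, "dy": 0, "dz": 0, "rx": 0, "ry": 0, "rz": 0, "fingers": 0.48},
])

```text
clock: 12.1
eef_pos: [555.4, 191.9, 302.2]
tcp_rot: [180.0, 0.0, 158.3]
contact_force: [0.6, 1.3, 4.4]
grip_width: 22.3
gripper_force: 8.8
```

Call:
play_rows([
  {"dx": 0, "dy": 0, "dz": -0.0008, "rx": 0, "ry": 0, "rz": 0, "fingers": 0.36},
  {"dx": 0, "dy": 0, "dz": 0, "rx": 0, "ry": 0, "rz": 0, "fingers": 0.36},
])

```text
clock: 12.35
eef_pos: [555.4, 192.0, 301.9]
tcp_rot: [180.0, 0.0, 158.3]
contact_force: [0.9, 0.2, 4.5]
grip_width: 27.1
gripper_force: 7.9
```

Call:
play_rows([
  {"dx": 0, "dy": 0, "dz": -0.0012, "rx": 0, "ry": 0, "rz": 0, "fingers": 0.25},
  {"dx": 0, "dy": 0, "dz": 0, "rx": 0, "ry": 0, "rz": 0, "fingers": 0.25},
])

```text
clock: 12.6
eef_pos: [555.4, 191.9, 301.4]
tcp_rot: [180.0, 0.0, 158.3]
contact_force: [0.2, 1.2, 3.8]
grip_width: 31.9
gripper_force: 7.2
```

Call:
play_rows([
  {"dx": 0, "dy": 0, "dz": -0.0015, "rx": 0, "ry": 0, "rz": 0, "fingers": 0.12},
  {"dx": 0, "dy": 0, "dz": 0, "rx": 0, "ry": 0, "rz": 0, "fingers": 0.12},
])

```text
clock: 12.85
eef_pos: [555.4, 191.7, 300.7]
tcp_rot: [-180.0, -0.0, 158.3]
contact_force: [-0.0, 0.8, 2.6]
grip_width: 37.6
gripper_force: 6.6
```

Call:
play_rows([
  {"dx": 0, "dy": 0, "dz": -0.0027, "rx": 0, "ry": 0, "rz": 0, "fingers": 0.0},
  {"dx": 0, "dy": 0, "dz": 0, "rx": 0, "ry": 0, "rz": 0, "fingers": 0.0},
])

```text
clock: 13.1
eef_pos: [555.4, 191.6, 299.6]
tcp_rot: [-180.0, 0.0, 158.3]
contact_force: [0.6, 0.2, 3.1]
grip_width: 42.7
gripper_force: 6.1
```

Call:
play_rows([
  {"dx": 0, "dy": 0, "dz": -0.0028, "rx": 0, "ry": 0, "rz": 0, "fingers": -0.12},
  {"dx": 0, "dy": 0, "dz": 0, "rx": 0, "ry": 0, "rz": 0, "fingers": -0.12},
])

```text
clock: 13.35
eef_pos: [555.4, 191.6, 298.4]
tcp_rot: [-180.0, -0.0, 158.3]
contact_force: [-0.2, -0.3, 2.0]
grip_width: 47.8
gripper_force: 5.5
```

Call:
play_rows([
  {"dx": 0, "dy": 0, "dz": -0.0033, "rx": 0, "ry": 0, "rz": 0, "fingers": -0.24},
  {"dx": 0, "dy": 0, "dz": 0, "rx": 0, "ry": 0, "rz": 0, "fingers": -0.24},
])

```text
clock: 13.6
eef_pos: [555.0, 191.9, 296.9]
tcp_rot: [-180.0, -0.1, 158.3]
contact_force: [-1.4, 1.5, 2.1]
grip_width: 53.0
gripper_force: 4.1
```

Call:
play_rows([
  {"dx": 0, "dy": 0, "dz": -0.003, "rx": 0, "ry": 0, "rz": 0, "fingers": -0.34},
  {"dx": 0, "dy": 0, "dz": 0, "rx": 0, "ry": 0, "rz": 0, "fingers": -0.34},
])

```text
clock: 13.85
eef_pos: [554.9, 191.8, 295.6]
tcp_rot: [-180.0, -0.1, 158.3]
contact_force: [-1.6, 0.4, 1.1]
grip_width: 57.2
gripper_force: 2.9
```

Call:
play_rows([
  {"dx": 0, "dy": 0, "dz": 0, "rx": 0, "ry": 0, "rz": 0, "fingers": -0.6},
  {"dx": 0, "dy": 0, "dz": 0, "rx": 0, "ry": 0, "rz": 0, "fingers": -0.9},
  {"dx": 0, "dy": 0, "dz": 0, "rx": 0, "ry": 0, "rz": 0, "fingers": -1},
  {"dx": 0, "dy": 0, "dz": 0, "rx": 0, "ry": 0, "rz": 0, "fingers": -1},
  {"dx": 0, "dy": 0, "dz": 0, "rx": 0, "ry": 0, "rz": 0, "fingers": -1},
])

```text
clock: 14.48
eef_pos: [555.4, 191.7, 296.0]
tcp_rot: [180.0, 0.0, 158.3]
contact_force: [0.0, 0.7, -0.3]
grip_width: 85.4
gripper_force: 0.0
```

```bash
python3 snap.py w7; python3 -c "
import cv2
im=cv2.imread('pics/w7.png')[70:370,160:480];cv2.imwrite('pics/w7c.png',cv2.resize(im,(640,600),interpolation=3))"
```

```text
14.475 [555.35406346 191.71509726 296.0071615 ] [1.79998881e+02 1.70370873e-03 1.58284195e+02] [ 0.01540322  0.73375246 -0.30629967] 85.37920728466364 0.0
```

View pics/w7c.png

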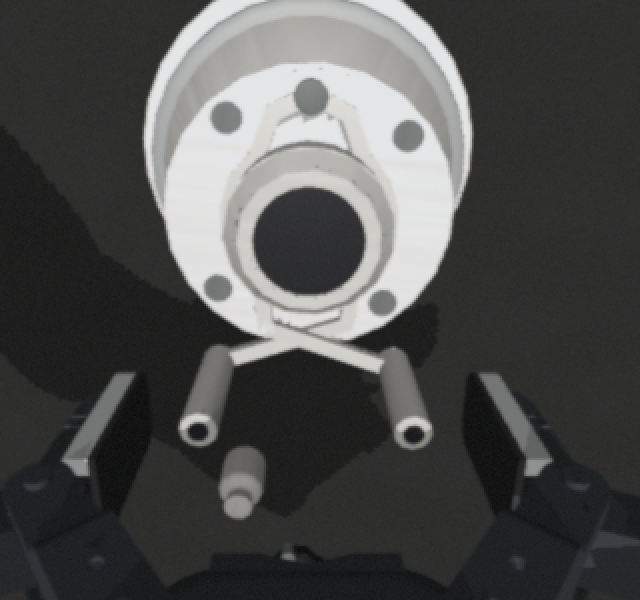

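The ring is closed on the neck and lies against the flange: knuckle at crop (311,96), eyes at (199,431) and (413,433), fingers clear of both. I'll go straight up.

Call:
play_rows([
  {"dx": 0, "dy": 0, "dz": 0.03, "rx": 0, "ry": 0, "rz": 0, "fingers": -1},
  {"dx": 0, "dy": 0, "dz": 0.06, "rx": 0, "ry": 0, "rz": 0, "fingers": -1},
  {"dx": 0, "dy": 0, "dz": 0.1, "rx": 0, "ry": 0, "rz": 0, "fingers": -1},
  {"dx": 0.05, "dy": -0.02, "dz": 0.1, "rx": 0, "ry": 0, "rz": 0, "fingers": -1},
  {"dx": 0.08, "dy": -0.05, "dz": 0.03, "rx": 0, "ry": 0, "rz": 0, "fingers": -1},
  {"dx": 0, "dy": 0, "dz": 0, "rx": 0, "ry": 0, "rz": 0, "fingers": -1},
  {"dx": 0, "dy": 0, "dz": 0, "rx": 0, "ry": 0, "rz": 0, "fingers": -1},
])

```text
clock: 15.4
eef_pos: [606.7, 164.0, 424.0]
tcp_rot: [180.0, -0.1, 158.3]
contact_force: [0.7, 1.0, -0.0]
grip_width: 85.4
gripper_force: 0.0
```

```bash
python3 snap.py w8
python3 - <<'E'
from h import *
import pickle
np.set_printoptions(precision=1,suppress=True)
c=pickle.load(open("w7.pkl","rb"));d=pickle.load(open("w8.pkl","rb"));g=cv2.cvtColor(cv2.imread("pics/w8.png"),6)
def near(u,v,r,thr):
    u,v=int(u),int(v);s=g[max(v-r,0):v+r,u-r:u+r];m=(s<thr).astype(np.uint8);k=max(cv2.findContours(m,0,2)[0],key=cv2.contourArea);x=cv2.minEnclosingCircle(k)[0];return x[0]+u-r,x[1]+max(v-r,0)
W=lambda x,y:(160+x/2,70+y/2)
for n,p,z,r in[("b1",(227,117),124,8),("b2",(408,135),124,8),("b3",(218,288),124,8),("b4",(383,303),124,8),("kn",(311,96),130,8),("neck",(308,241),149,22)]:
    u=W(*p);q=proj(d,onz(c,*u,z));h=near(*q,r,150 if n!="neck" else 90);print(n,q,h,tri([ray(c,*u),ray(d,*h)]))
for n,p in(("eyeA",(199,431)),("eyeB",(413,433))):
    print(n,onz(c,*W(*p),123.5+34))
E
```

```text
15.4 [606.722242   164.00031813 423.99891041] [ 1.79997531e+02 -7.01082125e-02  1.58293392e+02] [ 0.67202247  1.00155484 -0.02764635] 85.44262242211872 0.0
b1 [np.float64(297.9675460419492), np.float64(48.32799284763709)] (298.0, 47.5) [479.4 202.2 126.3]
b2 [np.float64(349.9497699617352), np.float64(54.00811445688552)] (349.5, 53.125) [499.9 241.9 126.8]
b3 [np.float64(293.8201192551965), np.float64(104.24480616115143)] (294.0, 103.0) [519.5 181.4 126.6]
b4 [np.float64(343.2658474459675), np.float64(109.4081311186079)] (343.0, 108.0) [540.1 221.5 126.9]
kn [np.float64(322.26064950489115), np.float64(39.89567618469249)] (322.0, 42.0) [482.6 223.2 123.3]
neck [np.float64(321.6893049787848), np.float64(76.45501174933815)] (322.0, 76.0) [509.6 211.7 149.9]
eyeA [540.8 171.9 157.5]
eyeB [559.7 217.8 157.5]
```

The flange stays down at about 126 mm. It was 133–134 at rest, and the groove's 2 mm of slack accounts for the rest. The eyes are 50 mm apart, so the ring is closed, and the neck has not moved.

```bash
python3 -c "
from station import robot
print(robot.sign_off())"
```

```text
the job is handed in; nothing more can be done
None
```

The snap ring is closed in the groove and keeps the flange down, pushed on at about 7 N; the hand is clear, the neck has not moved, no bystander was touched, and the job was handed in at about 15.5 s.

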